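# Put the parts of a stripped spindle back on its shaft in reverse order

## Robot

A 6-joint arm with a two-finger parallel gripper is mounted at the origin on a cart in front of the work surface, level with it; the furniture and walls round the work are solid. World frame = base frame: x ahead of the robot, y to its left, z up, the work surface at z = 0. Lengths are in m, angles in rad, forces in N, time in s.
With the tool pointing down it reaches from about 0.25 to 0.775 m from the base axis. Payload 4 kg.
Tool frame: the origin (TCP) lies at the very end of the fingers, on their centre line; the grasp point (between the pads) lies 19 mm behind it; x points along the fingers, y is the direction in which the jaws open and shut, and the axes are right-handed (so a half turn about x gives the same grasp; the last joint's range is limited). The gripper opens to 94 mm and grips with 3 to 60 N. Pads are 16 mm wide; open, the fingers measure 119 mm over their backs; the gripper's body (75 mm by 177 mm) begins 78 mm behind the grasp point.
Start: joints at [1.223, 0.087, 1.371, -0, 1.684, -0.103], TCP at [0.133, 0.534, 0.173] pointing down, gripper open.
Joint ranges: [-3.1, 3.1], [-0.76, 2.03], [0.27, 2.55], [-1.08, 4.22], [0.17, 2.65], [-2.57, 2.57]. Speed limits (rad/s): [2.79, 2.79, 3.14, 3.14, 3.14, 3.14].

## Interface

Orientations are given as [roll, pitch, yaw] about the fixed x, y, z axes, in that order (R = Rz(yaw) Ry(pitch) Rx(roll)).
In Python, from bench import robot gives the robot as it stands.
- The arm moves only by the tool carry_out, never from a script. Its argument "targets" is a list of rows, each a list of 5 numbers: the closure, from 0 (fully open) to 1 (shut), then the shift along the tool's x, y, z in cm, then the turn about the tool's x in degrees. In form: [[fingers, tx, ty, tz, turn], ...]. A call has 1 to 20 rows; each row shifts and turns the commanded pose from where the row before left it, along the tool's axes as they then stand; what a row does not reach is not made up. A row lasts 1/10 s, in which the tool goes at most 50 mm and 8.59 degrees, less where a joint would pass 70% of its speed; a pose out of reach is approached as far as the arm can. A call is refused whole if a number of a shift passes 5 or a number of a turn 8.59, either way. A call with a gripper value outside its range is refused whole. The fingers move at their own pace and stop on an object; the grip force is fixed at half the most. Time passes only in rows, so rows that do not move let the fingers close. It gives the time, the measured TCP pose, the force and the opening at its end, in the units of the state.
- robot.get_obs(): the state, without advancing time (a new reading comes with each control period).
- robot.snapshot(name): name is "scene" or "top" or "wrist"; returns a dict with "image" (384x512x3 uint8, red, green, blue), "camera_matrix" (3x3 intrinsics, pixels), "pose" (4x4, takes a point from camera to world coordinates). Camera axes: x right, y up, looking along -z (the intrinsics and any distortion apply to the point x, -y, -z); pixel columns grow to the right and rows downward; lengths in m; the calibration is good to about 2 mm. A picture is of the moment at which its call begins. There is no depth.
- robot.close_job(): hands the job in, once; it reports no verdict.
The state is a dict: "time": time; "joint_positions": joint angles; "qvel": joint speeds; "joint_torque": joint torques, N m; "tool_pos": TCP position; "ee_rot": TCP orientation; "wrist_force": force on the tool from outside, world axes, zero at the start; "wrist_torque": the same for the moment, N m; "width": finger opening in m.
Only numpy, scipy, OpenCV 4.12 (cv2) and the standard library are available. Lean on these libraries where they do the work, as an engineer would, in place of code of your own. Each camera call takes 0.05 s, during which the arm holds its last target. There are 200 camera calls.

## Task

The spindle was stripped for cleaning, and its four parts were laid out on the row of pucks from left to right in the order in which they came off the shaft (left and right as seen from the robot). Put them back in the reverse order, the rightmost first, so that it sits at the bottom, and the leftmost last. Once a part is on the shaft, press it down firmly to feel that it lies flat before you add the next, and leave all four stacked flat on the shaft.

Things in the scene. Friction and masses are not known exactly. Their poses are not given: they have to be found in the camera images.
- ball_bearing: ball bearing: bright steel ring with a black seal between its inner and outer race, outside diameter 47 mm, 11 mm high, about 80 g; a loose ring lying flat, bore 22 mm right through. Origin: centre of its underside, z = its axis, up. At the start it lies on one of the four pucks (which one is chance), centred to about 1 mm.
- spacer_ring: plain ground steel spacer ring, the smallest part: outside diameter 36 mm, 9 mm high, about 50 g; a loose ring lying flat, bore 22 mm right through. Origin: centre of its underside, z = its axis, up. At the start it lies on one of the four pucks (which one is chance), centred to about 1 mm.
- belt_pulley: aluminium toothed belt pulley, the largest part: outside diameter 54 mm over its teeth, 10 mm high, about 60 g; a loose ring lying flat, bore 22 mm right through. Origin: centre of its underside, z = its axis, up. At the start it lies on one of the four pucks (which one is chance), centred to about 1 mm.
- clamp_collar: steel clamp collar with one narrow radial slit and a small clamp screw in its rim: outside diameter 43 mm, 8 mm high, about 60 g; a loose ring lying flat, bore 22 mm right through. Origin: centre of its underside, z = its axis, up. At the start it lies on one of the four pucks (which one is chance), centred to about 1 mm.
- spindle: the spindle, fixed, upright: flange of 90 mm diameter to 13 mm height over its screw heads, housing of 60 mm to 23 mm height, shoulder of 31 mm to 28 mm, on which the first part rests; above it the shaft, 19 mm thick, straight to 63 mm height, then a conical nose to a 6 mm tip at 73 mm. The four parts stack to 38 mm. Origin: on the axis at bench level, z up.
- puck_ball_bearing: the puck under the ball bearing at the start: fixed black disc, 66 mm across, 4 mm thick; boss 32 mm across, its top 12 mm above the underside, carries the part; spigot 17 mm across, 6.5 mm higher. One of four equal pucks. Origin: centre of its underside, 3 mm above the bench, z up, y along the row to the left.
- puck_spacer_ring: the puck under the spacer ring at the start: fixed black disc, 66 mm across, 4 mm thick; boss 32 mm across, its top 12 mm above the underside, carries the part; spigot 17 mm across, 6.5 mm higher. One of four equal pucks. Origin: centre of its underside, 3 mm above the bench, z up, y along the row to the left.
- puck_belt_pulley: the puck under the belt pulley at the start: fixed black disc, 66 mm across, 4 mm thick; boss 32 mm across, its top 12 mm above the underside, carries the part; spigot 17 mm across, 6.5 mm higher. One of four equal pucks. Origin: centre of its underside, 3 mm above the bench, z up, y along the row to the left.
- puck_clamp_collar: the puck under the clamp collar at the start: fixed black disc, 66 mm across, 4 mm thick; boss 32 mm across, its top 12 mm above the underside, carries the part; spigot 17 mm across, 6.5 mm higher. One of four equal pucks. Origin: centre of its underside, 3 mm above the bench, z up, y along the row to the left.
- kit_tray: the rack: a flat steel tray, fixed, 370 x 86 mm, floor 3 mm thick, lip 9 mm high, wire loop at each end; carries the four pucks in one row, 88 mm apart. The row runs left-right (along world y within 0.15 rad). Origin: middle of the tray at bench level, z up, y along the row to the left (towards world +y).

How it is judged:
By the outcome, as a careful person would: the job done as asked, in the order asked, and still so for the second after the job is handed in, with the robot touching nothing.
It also fails if it takes over 115 s, if anything falls off the work surface, if the arm or the gripper's body presses on something with over 40 N, if the wrist force passes 120 N, or if a joint passes its speed limit or range.

## Working session

There is one attempt and no reset: what is moved stays moved. The work goes in short steps, Python scripts to look and compute and a tool call to move; the robot and the scene stay as the last step left them, time stands still between calls to the robot, and variables do not carry over. Pictures are saved under pics/ and viewed, about 12 in all and at most 16, crops included, and the job is handed in when it is done.

Besides the shell and the picture viewer there is one more tool, called after ">>>" as name(argument=value, ...) on one line, values as JSON. carry_out: Moves the arm, as the interface text tells. Its arguments: {"type":"object","properties":{"targets":{"type":"array","items":{"type":"array","items":{"type":"number"}}}},"required":["targets"]}

```bash
ls; mkdir -p pics
python3 - <<'E'
from bench import robot
import cv2,numpy as np
o=robot.get_obs(); print(o)
ims=[]
for n in("scene","top","wrist"):
    s=robot.snapshot(n); np.savez(f"pics/{n}0.npz",**s); cv2.imwrite(f"pics/{n}0.png",s["image"][...,::-1]); print(n,s["camera_matrix"].tolist(),s["pose"].round(4).tolist(), [k for k in s])
E
```

```text
pics
{'time': 0.0, 'joint_positions': array([ 1.22290375e+00,  8.79583144e-02,  1.37222824e+00,  8.74738256e-06,
        1.68359631e+00, -1.03105318e-01]), 'qvel': array([-0.00100234,  0.00107385,  0.00082662, -0.00017901,  0.00046905,
       -0.00012502]), 'joint_torque': array([-1.40346879e-04, -3.40181959e+01, -3.02426291e+01,  7.18217622e-02,
        3.28514480e-02, -1.46993616e-04]), 'tool_pos': array([0.13308689, 0.53302479, 0.17181564]), 'ee_rot': array([-1.67787107,  1.56860609, -1.92265735]), 'wrist_force': array([ 0.21772139, -0.24536518,  0.05641575]), 'wrist_torque': array([-0.02359099,  0.00973686, -0.04697649]), 'width': 0.09409644776836215}
scene [[391.5519727591561, 0.0, 255.9481676277768], [0.0, 391.5519727591561, 187.09580166029633], [0.0, 0.0, 1.0]] [[0.8483, 0.2593, -0.4616, 0.0753], [-0.5291, 0.4461, -0.7218, -0.6853], [0.0187, 0.8566, 0.5157, 0.5187], [0.0, 0.0, 0.0, 1.0]] ['image', 'camera_matrix', 'pose']
top [[470.52356297110805, 0.0, 262.47671331183193], [0.0, 470.52356297110805, 184.5559741570705], [0.0, 0.0, 1.0]] [[0.0137, 0.9963, -0.0848, 0.4088], [-0.9997, 0.0119, -0.0218, -0.0254], [-0.0207, 0.085, 0.9962, 1.2018], [0.0, 0.0, 0.0, 1.0]] ['image', 'camera_matrix', 'pose']
wrist [[268.85024517482475, 0.0, 254.58748431886625], [0.0, 268.85024517482475, 189.70111787693696], [0.0, 0.0, 1.0]] [[0.2424, -0.9343, -0.2615, 0.0564], [0.9702, 0.2328, 0.0676, 0.5532], [-0.0023, -0.2701, 0.9628, 0.3844], [0.0, 0.0, 0.0, 1.0]] ['image', 'camera_matrix', 'pose']
```

View pics/top0.png

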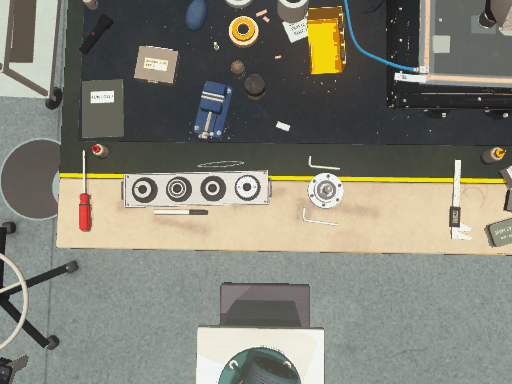

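View pics/scene0.png

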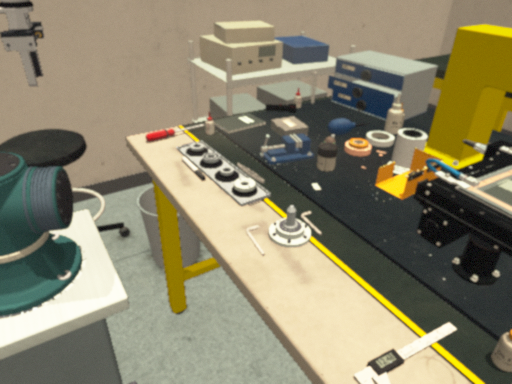

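Run:
```python
import cv2,numpy as np
t=cv2.imread("pics/top0.png")[160:220,115:355]; s=cv2.imread("pics/scene0.png")[130:250,165:325]
a=cv2.resize(t,(800,200),interpolation=cv2.INTER_CUBIC)
b=cv2.resize(s,(533,400),interpolation=cv2.INTER_CUBIC)
b=cv2.copyMakeBorder(b,0,0,0,267,cv2.BORDER_CONSTANT)
cv2.imwrite("pics/crop1.png",np.vstack([a,b]))
# planar projection estimates
z=np.load("pics/top0.npz"); K=z["camera_matrix"];P=z["pose"]
def ray(u,v,h):
    d=np.linalg.inv(K)@[u,v,1]; d=P[:3,:3]@(d*[1,-1,-1]); return P[:3,3]+d*(h-P[2,3])/d[2]
for u,v,h in [(144,189,.02),(177,188,.02),(212,188,.02),(247,187,.02),(325,190,.03)]: print(ray(u,v,h).round(4))
```

```text
[0.4945 0.3004 0.02  ]
[0.498  0.2165 0.02  ]
[0.4991 0.1278 0.02  ]
[0.5027 0.0394 0.02  ]
[ 0.4968 -0.1557  0.03  ]
```

View pics/crop1.png

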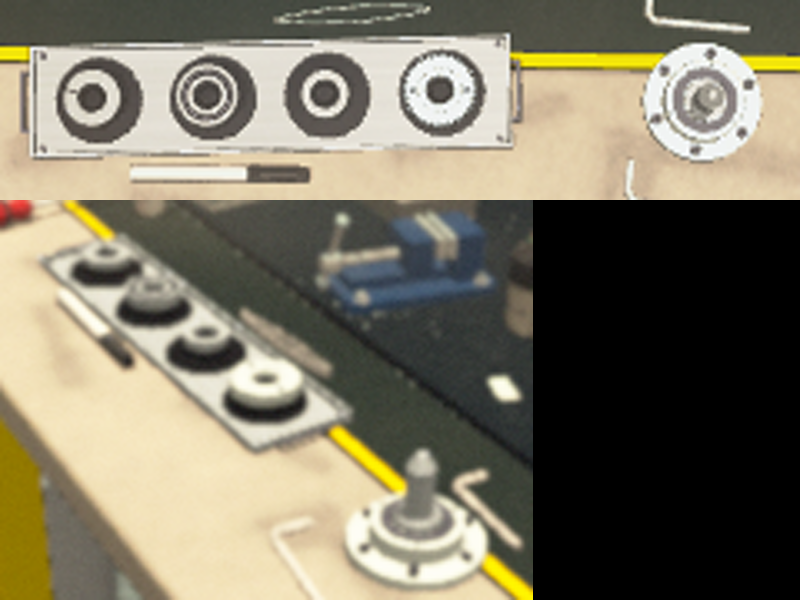

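View pics/wrist0.png

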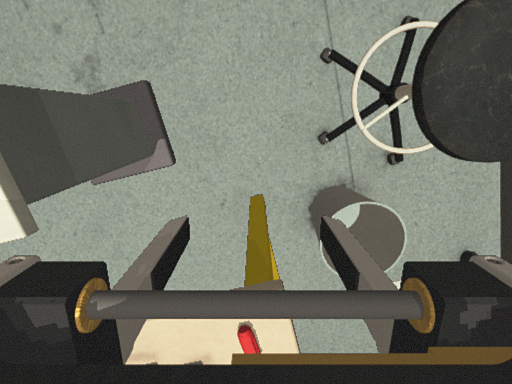

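```bash
cat > h.py <<'E'
from bench import robot
import cv2,numpy as np
from scipy.spatial.transform import Rotation as Rn
def tool():
    o=robot.get_obs(); return np.array(o["tool_pos"]),Rn.from_euler("xyz",o["ee_rot"]).as_matrix(),o
def to(p):
    t,R,o=tool(); return (R.T@(np.array(p)-t)*100).round(2)
def snap(n,f):
    s=robot.snapshot(n); cv2.imwrite(f"pics/{f}.png",s["image"][...,::-1]); np.savez(f"pics/{f}.npz",**s); return s
def ray(f,u,v,h):
    z=np.load(f"pics/{f}.npz"); K=z["camera_matrix"];P=z["pose"]
    d=P[:3,:3]@(np.linalg.inv(K)@[u,v,1]*[1,-1,-1]); return P[:3,3]+d*(h-P[2,3])/d[2]
def pix(f,p):
    z=np.load(f"pics/{f}.npz"); P=z["pose"]; c=P[:3,:3].T@(np.array(p)-P[:3,3])*[1,-1,-1]; c=z["camera_matrix"]@c; return c[:2]/c[2]
def ring(f,p,r,h):  # outline pixels of a circle
    a=np.linspace(0,2*np.pi,73); return np.array([pix(f,(p[0]+r*np.cos(t),p[1]+r*np.sin(t),h)) for t in a])
E
python3 -c "
from h import *
t,R,o=tool();print(R.round(3));print(to([.503,.039,.12]))"
```

```text
[[-0.001  0.242  0.97 ]
 [-0.002  0.97  -0.242]
 [-1.    -0.002 -0.   ]]
[  5.26 -38.97  47.86]
```

>>> carry_out(targets=[[0,0.2,-2.6,3.2,0],[0,0.2,-2.6,3.2,0],[0,0.2,-2.6,3.2,0],[0,0.2,-2.6,3.2,0],[0,0.2,-2.6,3.2,0],[0,0.2,-2.6,3.2,0],[0,0.2,-2.6,3.2,0],[0,0.2,-2.6,3.2,0],[0,0.2,-2.6,3.2,0],[0,0.2,-2.6,3.2,0],[0,0.2,-2.6,3.2,0],[0,0.2,-2.6,3.2,0],[0,0.2,-2.6,3.2,0],[0,0.2,-2.6,3.2,0],[0,0.2,-2.6,3.2,0],[0,0,0,0,-7.9],[0,0,0,0,-7.9],[0,0,0,0,0],[0,0,0,0,0]])

```text
time: 2.05
tool_pos: [0.5043, 0.039, 0.1427]
ee_rot: [2.878, 1.57, 2.906]
wrist_force: [0.0, -0.3, 0.1]
width: 0.0939
```

```bash
python3 -c "
from h import *
t,R,o=tool();print(t,R.round(3));snap('wrist','w1')
print(pix('w1',t),pix('w1',[.503,.039,.025]))"
```

```text
[0.50426336 0.03895301 0.14268953] [[-0.001 -0.028  1.   ]
 [ 0.     1.     0.028]
 [-1.     0.    -0.001]]
[253.80130751 212.1700905 ] [254.14519122 178.53364025]
```

View pics/w1.png

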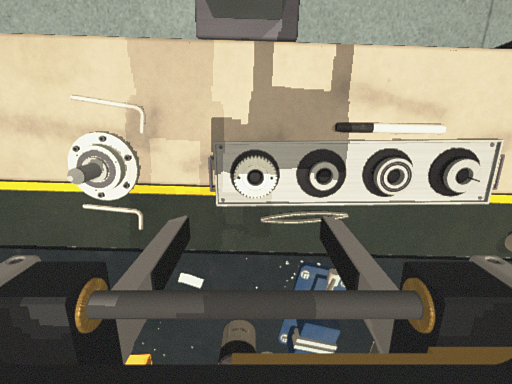

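```bash
cat >> h.py <<'E'
def fit(f,p0,r,h,span=.006,rw=.0015):
    """centre (x,y) of a circle of radius r at height h: strongest intensity step across the projected outline"""
    g=cv2.GaussianBlur(cv2.cvtColor(cv2.imread(f"pics/{f}.png"),cv2.COLOR_BGR2GRAY).astype(np.float32),(0,0),.7)
    z=np.load(f"pics/{f}.npz");P=z["pose"];K=z["camera_matrix"];a=np.linspace(0,2*np.pi,120,endpoint=False)
    def samp(x,y,rr):
        w=np.c_[x+rr*np.cos(a),y+rr*np.sin(a),np.full_like(a,h)]
        c=(w-P[:3,3])@P[:3,:3]*[1,-1,-1]@K.T; uv=(c[:,:2]/c[:,2:]).astype(np.float32)
        return cv2.remap(g,uv[:,:1],uv[:,1:],cv2.INTER_LINEAR).ravel()
    sc=lambda q:np.minimum(abs(samp(*q,r+rw)-samp(*q,r-rw)),60).mean()
    for s,n in((span,13),(span/6,9),(span/24,7)):
        c=[(p0[0]+i,p0[1]+j) for i in np.linspace(-s,s,n) for j in np.linspace(-s,s,n)]
        v=[sc(q) for q in c]; p0=c[int(np.argmax(v))]
    return np.round(np.array(p0)*1000,1),round(float(max(v)),1)
E
python3 - <<'E'
from h import *
for f in("w1","top0"):
    print(f)
    print("pulley",fit(f,(.503,.039),.027,.025),"pulley bore",fit(f,(.503,.039),.011,.025))
    for n,p,r,h in(("spacer",(.4995,.127),.018,.024),("bearing",(.4975,.215),.0235,.026),("collar",(.4945,.302),.0215,.023)):
        print(n,fit(f,p,r,h),"bore",fit(f,p,.011,h),"puck",fit(f,p,.033,.007))
    print("puck p",fit(f,(.503,.039),.033,.007))
    for r,h in((.0155,.028),(.03,.023),(.045,.010),(.003,.073)): print("spindle",r,fit(f,(.497,-.156),r,h,span=.01))
E
```

```text
w1
pulley (array([499.8,  39.4]), 53.0) pulley bore (array([499.9,  39.7]), 60.0)
spacer (array([495.9, 125.9]), 60.0) bore (array([496.2, 126.5]), 60.0) puck (array([497.3, 126. ]), 60.0)
bearing (array([493.6, 211.7]), 53.5) bore (array([494.1, 215.4]), 60.0) puck (array([495.2, 213.2]), 56.8)
collar (array([491.7, 302.5]), 42.1) bore (array([490.8, 304.1]), 60.0) puck (array([490.1, 299.9]), 48.5)
puck p (array([502.2,  39.3]), 48.9)
spindle 0.0155 (array([ 491. , -164.2]), 42.9)
spindle 0.03 (array([ 494.4, -152.7]), 42.5)
spindle 0.045 (array([ 496.7, -159.8]), 48.0)
spindle 0.003 (array([ 500.7, -163.5]), 55.3)
top0
pulley (array([502.9,  40. ]), 56.4) pulley bore (array([502.4,  40.5]), 60.0)
spacer (array([498.8, 126.9]), 60.0) bore (array([498.6, 127. ]), 60.0) puck (array([499.8, 128.1]), 60.0)
bearing (array([497.2, 216.1]), 51.7) bore (array([497.2, 216.2]), 57.1) puck (array([496.7, 215.8]), 59.7)
collar (array([494.5, 303.8]), 59.6) bore (array([494.4, 303.7]), 59.8) puck (array([493.4, 303.6]), 60.0)
puck p (array([503.5,  40.4]), 58.4)
spindle 0.0155 (array([ 500.8, -166.6]), 31.3)
spindle 0.03 (array([ 493.7, -154.8]), 26.3)
spindle 0.045 (array([ 499.1, -159.3]), 34.7)
spindle 0.003 (array([ 506.6, -147.5]), 31.1)
```

>>> carry_out(targets=[[0,4,0.07,-0.28,0],[0,4,0,0,0],[0,0,0,0,0],[0,0,0,0,0]])

```text
time: 2.5
tool_pos: [0.5012, 0.0398, 0.0631]
ee_rot: [3.051, 1.57, 3.081]
wrist_force: [1.0, 0.3, 1.0]
width: 0.094
```

Run:
```python
from h import *
f="w2"; snap('wrist',f); t,R,o=tool(); print(t)
print("pulley",fit(f,(.501,.0395),.027,.025),"bore",fit(f,(.501,.0395),.011,.025),"puck p",fit(f,(.501,.0395),.033,.007),"spigot",fit(f,(.501,.0395),.0085,.0215))
print("spacer",fit(f,(.497,.1265),.018,.024),fit(f,(.497,.1265),.033,.007))
```

```text
[0.50271482 0.03971502 0.06478526]
pulley (array([499.6,  39.5]), 45.7) bore (array([499.9,  39.9]), 60.0) puck p (array([502.3,  39.5]), 45.2) spigot (array([501.8,  39.7]), 48.6)
spacer (array([497.2, 127. ]), 59.6) (array([496.9, 126.2]), 55.6)
```

View pics/w2.png

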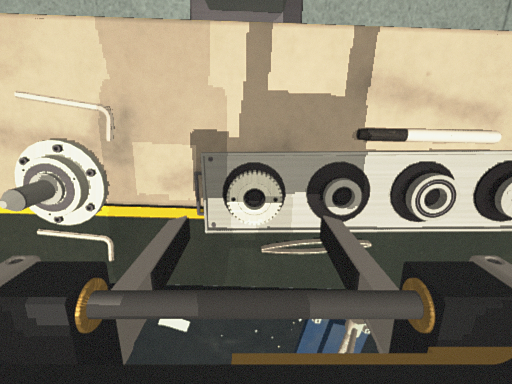

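>>> carry_out(targets=[[0,2.5,0,-0.05,0],[0,2,0,0,0],[0,0.4,0,0,0],[0,0,0,0,0],[0,0,0,0,0],[0,0,0,0,0]])

```text
time: 3.15
tool_pos: [0.5027, 0.0395, 0.0159]
ee_rot: [-0.035, 1.567, -0.004]
wrist_force: [0.4, -0.3, 0.2]
width: 0.0939
```

Run:
```python
from h import *
T=[]
for i in range(3):
    snap('wrist',"w3"); T.append(tool()[0])
print(np.array(T).round(4),tool()[2]["wrist_force"])
f="w3";print("pulley",fit(f,(.501,.0395),.027,.025),"bore",fit(f,(.501,.0395),.011,.025))
```

```text
[[0.5024 0.0395 0.0156]
 [0.5021 0.0395 0.0153]
 [0.5018 0.0395 0.0149]] [ 0.81952545 -0.03704547  0.25311639]
pulley (array([502.2,  39.7]), 46.2) bore (array([500. ,  40.3]), 59.3)
```

>>> carry_out(targets=[[0,0.2,0,0,0],[0,0,0,0,0],[1,0,0,0,0],[1,0,0,0,0],[1,0,0,0,0],[1,0,0,0,0],[1,0,0,0,0],[1,0,0,0,0],[1,0,0,0,0],[1,0,0,0,0]])

```text
time: 4.3
tool_pos: [0.5012, 0.0395, 0.012]
ee_rot: [1.224, 1.571, 1.255]
wrist_force: [-0.4, 0.7, 0.7]
width: 0.0334
```

Run:
```python
from h import *
s=snap('wrist',"w4"); t=snap('scene','s4'); print(tool()[2]["width"],tool()[0],tool()[2]["wrist_force"])
a=cv2.imread("pics/w4.png")[100:300,130:380]; b=cv2.imread("pics/s4.png")[130:250,165:325]
cv2.imwrite("pics/c4.png",np.hstack([cv2.resize(a,(400,320)),cv2.resize(b,(400,320))]))
```

```text
0.025741904351272365 [0.50117234 0.03952733 0.01197343] [-0.24455175  0.61275372 -0.24878849]
```

View pics/c4.png

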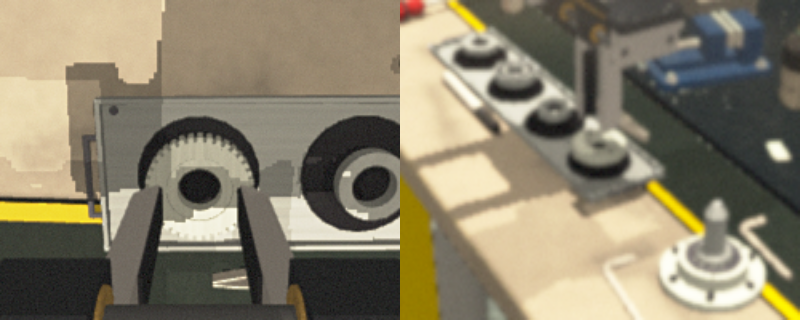

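Run:
```python
from h import *
t=tool()[0]; print(pix('s4',t),pix('w4',t))
a=cv2.imread("pics/s4.png")[150:220,190:290]; a=cv2.resize(a,(800,560),interpolation=cv2.INTER_CUBIC)
for p,c in((t,(0,0,255)),((.5005,.0397,.025),(0,255,0)),((.5005,.0397,.003),(255,0,0))):
    u,v=pix('s4',p); cv2.circle(a,(int((u-190)*8+4),int((v-150)*8+4)),5,c,-1)
for r,h,c in((.027,.025,(0,255,0)),(.027,.015,(0,255,0)),(.033,.007,(255,0,0))):
    q=ring('s4',(.5005,.0397),r,h); cv2.polylines(a,[((q-[190,150])*8+4).astype(np.int32)],True,c,1)
cv2.imwrite("pics/c5.png",a)
```

```text
[243.29510316 187.17866264] [253.8312575  212.17295939]
```

View pics/c5.png

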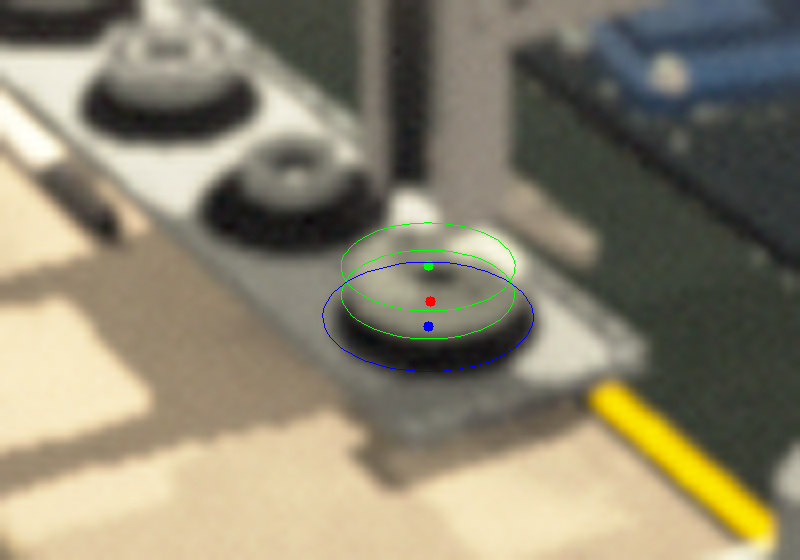

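Run:
```python
from h import *
def tri(u1,u2):
    A=[];b=[]
    for f,u in(("w4",u1),("s4",u2)):
        o=ray(f,*u,0.);c=np.load(f"pics/{f}.npz")["pose"][:3,3];d=(o-c)/np.linalg.norm(o-c);M=np.eye(3)-np.outer(d,d);A.append(M);b.append(M@c)
    p,r,_,_=np.linalg.lstsq(np.vstack(A),np.hstack(b),rcond=None);return p.round(4),r
print(tri((280,219),(236.4,172.6)),tri((229,219),(249.5,179.5)))
a=cv2.resize(cv2.imread("pics/w4.png")[160:330,180:330],(600,680)[:2],interpolation=cv2.INTER_CUBIC)
b=cv2.resize(cv2.imread("pics/w4.png")[180:330,180:330],(600,600),interpolation=cv2.INTER_CUBIC)
cv2.imwrite("pics/c6.png",b)
```

```text
(array([0.4923, 0.0579, 0.0475]), array([9.800614e-08])) (array([0.5015, 0.0197, 0.0414]), array([5.4798852e-05]))
```

View pics/c6.png

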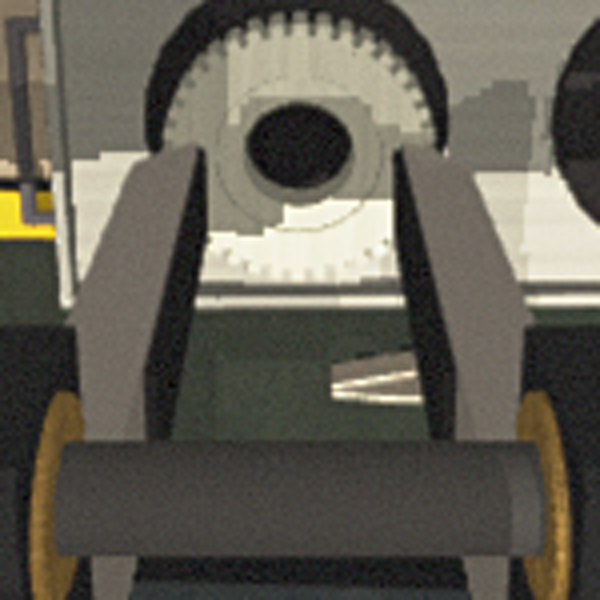

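>>> carry_out(targets=[[0.7,0.6,0,0,0],[0.7,0.6,0,0,0],[0.7,0,0,0,0],[0.7,0,0,0,0],[0.7,0.1,0,0,0],[0.7,0.1,0,0,0],[0.7,0,0,0,0],[0.7,0,0,0,0]])

```text
time: 5.2
tool_pos: [0.5012, 0.0395, -0.002]
ee_rot: [0.279, 1.571, 0.31]
wrist_force: [1.1, -0.4, 0.3]
width: 0.0283
```

>>> carry_out(targets=[[0.7,0.1,0,0,0],[0.7,0.1,0,0,0],[0.7,0,0,0,0]])

```text
time: 5.5
tool_pos: [0.501, 0.0395, -0.0042]
ee_rot: [2.815, 1.57, 2.846]
wrist_force: [-0.5, 0.7, -0.7]
width: 0.0279
```

>>> carry_out(targets=[[0.7,0.1,0,0,0],[0.7,0.1,0,0,0],[0.7,0,0,0,0]])

```text
time: 5.8
tool_pos: [0.501, 0.0395, -0.0062]
ee_rot: [2.839, 1.57, 2.87]
wrist_force: [-0.7, -0.7, 0.5]
width: 0.0281
```

>>> carry_out(targets=[[0.7,0.1,0,0,0],[0.7,0.1,0,0,0],[0.7,0,0,0,0]])

```text
time: 6.1
tool_pos: [0.5013, 0.0395, -0.0072]
ee_rot: [0.115, 1.57, 0.146]
wrist_force: [-1.5, 0.7, 5.0]
width: 0.0285
```

>>> carry_out(targets=[[0.7,0.1,0,0,0],[0.7,0,0,0,0],[0.7,0,0,0,0]])

```text
time: 6.4
tool_pos: [0.5013, 0.0395, -0.0073]
ee_rot: [-0.05, 1.57, -0.019]
wrist_force: [-3.8, 0.5, 9.3]
width: 0.0283
```

>>> carry_out(targets=[[0,-1,0,0,0],[0,0,0,0,0],[0,0,0,0,0],[0,0,0,0,0],[0,0,0,0,0],[0,0,0,0,0],[0,0,0,0,0],[0,1,0,0,0],[0,1.05,0,0,0],[0,0,0,0,0],[0,0,0,0,0]])

```text
time: 7.5
tool_pos: [0.5004, 0.0395, -0.0205]
ee_rot: [3.033, 1.569, 3.064]
wrist_force: [0.7, -0.2, -0.4]
width: 0.0942
```

Run:
```python
from h import *
print(pix('w4',(.493,.0395+.0167,.0442)),pix('w4',(.493,.0395-.0167,.0442)))
f="w7";snap('wrist',f);print(tool()[0]);print("pulley",fit(f,(.501,.0395),.027,.025),"bore",fit(f,(.501,.0395),.011,.025))
```

```text
[277.27818352 217.9023785 ] [230.69734643 216.55117522]
[ 0.50092402  0.03953754 -0.01990855]
pulley (array([502. ,  39.7]), 48.9) bore (array([501.2,  39.8]), 53.3)
```

>>> carry_out(targets=[[1,0,0,0,0],[1,0,0,0,0],[1,0,0,0,0],[1,0,0,0,0],[1,0,0,0,0],[1,0,0,0,0],[1,0,0,0,0],[1,0,0,0,0]])

```text
time: 8.35
tool_pos: [0.5012, 0.0395, -0.0194]
ee_rot: [0.714, 1.571, 0.745]
wrist_force: [0.0, -0.1, 0.6]
width: 0.0521
```

>>> carry_out(targets=[[1,-0.5,0,0,0],[1,-2,0,0,0],[1,-4,0,0,0],[1,-4,0,0,0],[1,0,-3.5,1,0],[1,0,-4,1,0],[1,0,-4,1,0],[1,0,-4,1,0],[1,0,-4,1,0],[1,0,0,0.5,0],[1,0,0,0,0],[1,0,0,0,0],[1,0,0,0,0],[1,0,0,0,0],[1,0,0,0,0]])

```text
time: 9.85
tool_pos: [0.5621, -0.1528, 0.0857]
ee_rot: [-0.031, 1.571, 0.002]
wrist_force: [0.1, -0.4, -0.4]
width: 0.0521
```

Run:
```python
from h import *
f="w8"; s=snap('wrist',f); t,R,o=tool(); print(t,R.round(3).tolist(),o["width"])
for r,h in((.0155,.028),(.03,.023),(.045,.010),(.045,.011),(.003,.073),(.0095,.063),(.0095,.028)): print("spindle",r,h,fit(f,(.498,-.159),r,h,span=.005))
zt=t[2]+.0344+.010; print("pulley bore",fit(f,t[:2],.011,zt),fit(f,t[:2],.027,zt))
a=cv2.resize(s["image"][60:285,105:405,::-1],(800,600),interpolation=cv2.INTER_CUBIC); cv2.imwrite("pics/c8.png",a)
```

```text
[ 0.56212533 -0.1529791   0.08570031] [[0.0, -0.032, 0.999], [0.0, 0.999, 0.032], [-1.0, -0.0, 0.0]] 0.052044581555413236
spindle 0.0155 0.028 (array([ 496.1, -157.5]), 41.1)
spindle 0.03 0.023 (array([ 503.6, -160. ]), 33.2)
spindle 0.045 0.01 (array([ 497. , -159.7]), 51.7)
spindle 0.045 0.011 (array([ 497. , -159.7]), 50.8)
spindle 0.003 0.073 (array([ 496.5, -159.7]), 19.2)
spindle 0.0095 0.063 (array([ 497. , -164.1]), 27.3)
spindle 0.0095 0.028 (array([ 502., -165.]), 24.7)
pulley bore (array([ 561.8, -152.2]), 49.5) (array([ 561.2, -152.4]), 57.0)
```

View pics/c8.png

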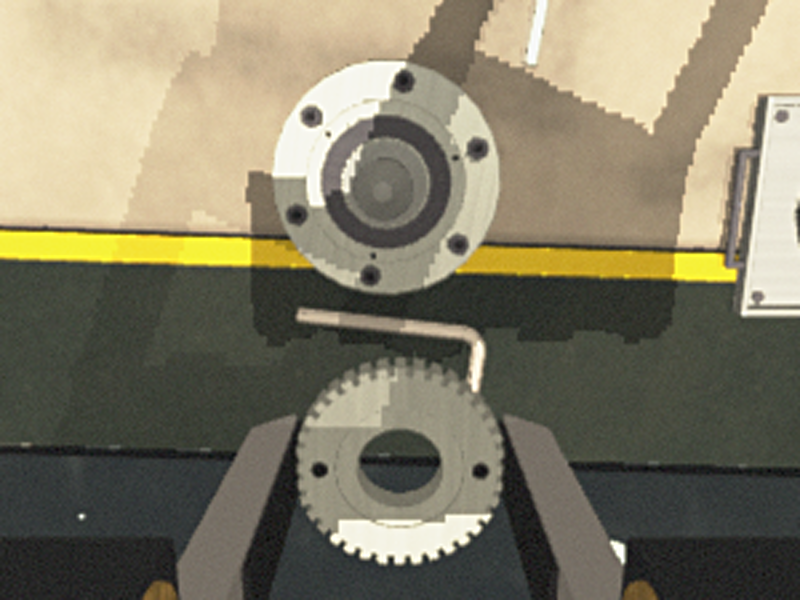

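Run:
```python
from h import *
f="w8"
for (u,v),h in (((383,190),.073),((384,187),.063),((387,178),.010),((387,182),.0255)):
    print(h,ray(f,105+(u+.5)*.375-.5,60+(v+.5)*.375-.5,h).round(4))
# dark annulus (shoulder/housing) centroid
g=cv2.cvtColor(cv2.imread("pics/w8.png"),cv2.COLOR_BGR2GRAY)
for r in(.022,.024,.026):
  for h in(.023,.028): print(r,h,fit(f,(.497,-.1597),r,h,span=.003))
```

```text
0.073 [ 0.4962 -0.1594  0.073 ]
0.063 [ 0.4959 -0.1593  0.063 ]
0.01 [ 0.4953 -0.1593  0.01  ]
0.0255 [ 0.4961 -0.159   0.0255]
0.022 0.023 (array([ 498.9, -163.2]), 35.5)
0.022 0.028 (array([ 495.7, -158.8]), 34.7)
0.024 0.023 (array([ 496.3, -159.7]), 60.0)
0.024 0.028 (array([ 496.2, -160. ]), 60.0)
0.026 0.023 (array([ 496.1, -156.4]), 40.8)
0.026 0.028 (array([ 495.6, -156.2]), 41.2)
```

>>> carry_out(targets=[[1,0,-0.25,-3.27,0],[1,0,-0.26,-3.27,0],[1,2,0,0,0],[1,1.7,0,0,0],[1,0,0,0,0],[1,0,0,0,0],[1,0,0,0,0],[1,0,0,0,0],[1,0,0,0,0]])

```text
time: 10.8
tool_pos: [0.4976, -0.161, 0.0493]
ee_rot: [-0.365, 1.569, -0.334]
wrist_force: [0.5, 0.3, -1.0]
width: 0.0521
```

Run:
```python
from h import *
f="w9"; s=snap('wrist',f); t,R,o=tool(); print(t,o["wrist_force"],"wanted TCP xy ~",.5621-.0652,-.1530-.0072)
zt=t[2]+.0344+.010; print("bore",fit(f,t[:2],.011,zt),fit(f,t[:2],.027,zt),"tip pix",pix(f,(.4963,-.1595,.073)))
a=cv2.resize(s["image"][160:272,180:330,::-1],(800,600),interpolation=cv2.INTER_CUBIC); cv2.imwrite("pics/c9.png",a)
```

```text
[ 0.49743686 -0.16094626  0.04907775] [ 0.18641453  0.10792003 -0.59105622] wanted TCP xy ~ 0.49690000000000006 -0.1602
bore (array([ 498.4, -160.4]), 43.6) (array([ 498.8, -160.4]), 52.0) tip pix [255.75223376 221.65597609]
```

View pics/c9.png

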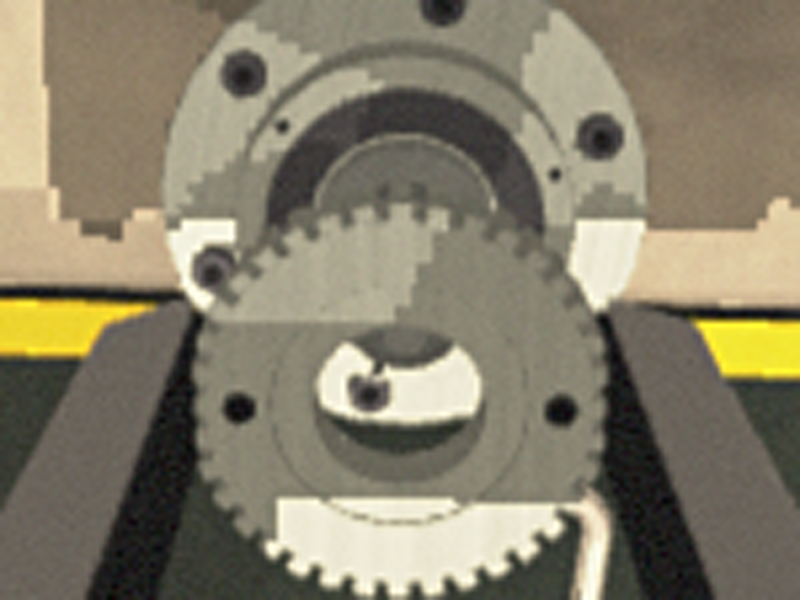

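Run:
```python
from h import *
t=tool()[0]; zt=t[2]+.0444
for f,pc in(("w8",(.5621,-.153)),("w9",t[:2])):
    print(f,[fit(f,(.497,-.1595),r,h,span=.004) for r,h in((.045,.010),(.024,.023),(.0155,.028))])
for f,p,z in(("w8",(.5621,-.153),.0857),("w9",t[:2],t[2])):
    print(f,[fit(f,p,r,z+.0444+d,span=.004) for d in(0,.0005) for r in(.011,.0105,.0185,.027,.0265)])
```

```text
w8 [(array([ 497. , -159.7]), 51.7), (array([ 496.3, -159.7]), 60.0), (array([ 496.1, -157.4]), 41.2)]
w9 [(array([ 496.6, -159.7]), 37.6), (array([ 497.1, -159.3]), 38.6), (array([ 493.6, -159.5]), 25.2)]
w8 [(array([ 561.9, -152.2]), 49.5), (array([ 562.4, -151.9]), 49.5), (array([ 557.5, -157.8]), 27.8), (array([ 561.2, -152.3]), 57.0), (array([ 562.4, -151.4]), 55.9), (array([ 561.5, -152.2]), 49.6), (array([ 562.2, -152. ]), 49.6), (array([ 557.4, -157.8]), 28.5), (array([ 560.9, -152.3]), 57.0), (array([ 562. , -151.6]), 56.1)]
w9 [(array([ 498.3, -160.3]), 43.6), (array([ 498.9, -160.4]), 41.5), (array([ 492.7, -165.8]), 27.0), (array([ 498.8, -160.4]), 52.0), (array([ 498.2, -160.2]), 52.9), (array([ 498.1, -160.4]), 43.7), (array([ 498.7, -160.4]), 41.7), (array([ 492.6, -165.8]), 27.2), (array([ 498.5, -160.4]), 51.9), (array([ 498. , -160.2]), 52.8)]
```

>>> carry_out(targets=[[1,0,0.08,-0.1,0],[1,0.5,0,0,0],[1,0.5,0,0,0],[1,0.5,0,0,0],[1,0.3,0,0,0],[1,0,0,0,0],[1,0,0,0,0]])

```text
time: 11.55
tool_pos: [0.4959, -0.16, 0.0303]
ee_rot: [2.294, 1.571, 2.325]
wrist_force: [-0.7, -0.3, -0.4]
width: 0.0521
```

>>> carry_out(targets=[[1,0.2,0,0,0],[1,0.2,0,0,0],[1,0.2,0,0,0],[1,0.2,0,0,0],[1,0,0,0,0],[1,0,0,0,0]])

```text
time: 12.15
tool_pos: [0.4959, -0.16, 0.0224]
ee_rot: [2.091, 1.571, 2.122]
wrist_force: [-0.1, 0.6, -0.4]
width: 0.0521
```

>>> carry_out(targets=[[1,0.5,0,0,0],[1,0.5,0,0,0],[1,0.5,0,0,0],[1,0.5,0,0,0],[1,0.4,0,0,0],[1,0.2,0,0,0],[1,0,0,0,0],[1,0,0,0,0]])

```text
time: 12.95
tool_pos: [0.4961, -0.1601, -0.0034]
ee_rot: [-0.12, 1.571, -0.089]
wrist_force: [-0.7, 0.6, -0.3]
width: 0.0522
```

>>> carry_out(targets=[[1,0.1,0,0,0],[1,0.1,0,0,0],[1,0.1,0,0,0],[1,0.1,0,0,0],[1,0,0,0,0],[1,0,0,0,0]])

```text
time: 13.55
tool_pos: [0.4961, -0.1601, -0.0065]
ee_rot: [-0.342, 1.57, -0.311]
wrist_force: [-2.8, 0.6, 5.3]
width: 0.0524
```

>>> carry_out(targets=[[0.3,-0.05,0,0,0],[0.3,0,0,0,0],[0.3,0,0,0,0],[0.3,0,0,0,0],[0.3,-0.95,0,0,0],[0.3,-1,0,0,0],[0.7,0,0,0,0],[0.7,0,0,0,0],[0.7,0,0,0,0],[0.7,0,0,0,0],[0.7,0,0,0,0],[0.7,0,0,0,0]])

```text
time: 14.75
tool_pos: [0.4957, -0.1599, 0.0122]
ee_rot: [2.528, 1.57, 2.559]
wrist_force: [0.4, -0.1, 0.1]
width: 0.0285
```

>>> carry_out(targets=[[0.7,0.3,0,0,0],[0.7,0.3,0,0,0],[0.7,0.1,0,0,0],[0.7,0.1,0,0,0],[0.7,0.1,0,0,0],[0.7,0.1,0,0,0],[0.7,0,0,0,0],[0.7,0,0,0,0]])

```text
time: 15.55
tool_pos: [0.496, -0.1601, 0.0057]
ee_rot: [-0.617, 1.57, -0.586]
wrist_force: [-5.7, 2.6, 14.7]
width: 0.0281
```

>>> carry_out(targets=[[0.7,0.1,0,0,0],[0.7,0.1,0,0,0],[0.7,0,0,0,0],[0.7,0,0,0,0]])

```text
time: 15.95
tool_pos: [0.4961, -0.1601, 0.0056]
ee_rot: [-0.638, 1.57, -0.607]
wrist_force: [-9.5, 4.0, 23.5]
width: 0.0286
```

>>> carry_out(targets=[[0.7,-1,0,0,0],[0.7,-3,0,0,0],[0.3,-3,0,0,0],[0.3,0,3.58,0.124,0],[0.3,0,3.58,0.124,0],[0.3,0,3.58,0.124,0],[0.3,0,3.58,0.124,0],[0.3,0,3.58,0.124,0],[0.3,0,3.58,0.124,0],[0.3,0,3.58,0.124,0],[0.3,0,3.58,0.124,0],[0.3,2,0,0,0],[0.3,2,0,0,0],[0.3,0,0,0,0],[0.3,0,0,0,0],[0.3,0,0,0,0],[0.3,0,0,0,0]])

```text
time: 17.65
tool_pos: [0.498, 0.1264, 0.0318]
ee_rot: [0.163, 1.568, 0.194]
wrist_force: [-0.9, 0.6, -0.0]
width: 0.0658
```

Run:
```python
from h import *
f="w10"; snap('wrist',f); t,R,o=tool(); print(t,R[:2].round(3).tolist())
p=(.497,.1266); print("spacer",fit(f,p,.018,.024),fit(f,p,.011,.024),fit(f,p,.033,.007),"empty puck boss",fit(f,(.501,.0395),.016,.015),fit(f,(.501,.0395),.033,.007))
p=(.496,.2155); print("bearing",fit(f,p,.0235,.026),fit(f,p,.011,.026),fit(f,p,.033,.007))
```

```text
[0.49789762 0.12639147 0.03165751] [[0.002, -0.03, 1.0], [0.0, 1.0, 0.03]]
spacer (array([496.2, 126.7]), 60.0) (array([496.2, 126.5]), 60.0) (array([496.8, 126.8]), 60.0) empty puck boss (array([498.6,  41.9]), 14.4) (array([500.2,  38.8]), 59.0)
bearing (array([492.8, 213.3]), 55.8) (array([495.2, 216.1]), 59.5) (array([493.3, 214.7]), 55.0)
```

>>> carry_out(targets=[[0.3,2,0.02,-0.05,0],[0.3,2,0,0,0],[0.3,0.6,0,0,0],[0.3,0,0,0,0],[0.3,0,0,0,0],[0.3,0,0,0,0],[0.3,0,0,0,0]])

```text
time: 18.4
tool_pos: [0.4974, 0.1268, -0.0144]
ee_rot: [0.131, 1.569, 0.162]
wrist_force: [-0.7, 0.1, -0.1]
width: 0.0659
```

>>> carry_out(targets=[[1,0.05,0,0,0],[1,0,0,0,0],[1,0,0,0,0],[1,0,0,0,0],[1,0,0,0,0],[1,0,0,0,0],[1,0,0,0,0],[1,0,0,0,0]])

```text
time: 19.2
tool_pos: [0.4964, 0.1267, -0.016]
ee_rot: [2.479, 1.571, 2.51]
wrist_force: [-0.5, -0.5, 0.3]
width: 0.0354
```

Run:
```python
from h import *
f="w11"; snap('wrist',f); t,R,o=tool(); print(t,o["width"])
p=(.497,.1266); print("spacer",fit(f,p,.018,.024),fit(f,p,.011,.024))
```

```text
[ 0.49644698  0.1267378  -0.01602683] 0.03519700742723471
spacer (array([496.2, 127.5]), 59.1) (array([498. , 127.4]), 51.3)
```

>>> carry_out(targets=[[1,-0.5,0,0,0],[1,-2.3,0,0,0],[1,-4,0,0,0],[1,0,-3.58,-0.114,0],[1,0,-3.58,-0.114,0],[1,0,-3.58,-0.114,0],[1,0,-3.58,-0.114,0],[1,0,-3.58,-0.114,0],[1,0,-3.58,-0.114,0],[1,0,-3.58,-0.114,0],[1,0,-3.61,-0.114,0],[1,0,0,0,0],[1,0,0,0,0],[1,0,0,0,0],[1,0,0,0,0],[1,0,0,0,0]])

```text
time: 20.85
tool_pos: [0.4963, -0.159, 0.052]
ee_rot: [1.219, 1.571, 1.251]
wrist_force: [-0.8, 0.0, 0.5]
width: 0.0354
```

Run:
```python
from h import *
f="w12"; s=snap('wrist',f); t,R,o=tool(); print(t,o["width"])
z=t[2]+.031+.009; print("spacer",fit(f,t[:2],.018,z),fit(f,t[:2],.011,z),"tip",pix(f,(.4965,-.1596,.073)))
print([fit(f,(.497,-.1595),r,h,span=.004) for r,h in((.045,.010),(.027,.038))])
a=cv2.resize(s["image"][160:272,180:330,::-1],(800,600),interpolation=cv2.INTER_CUBIC); cv2.imwrite("pics/c12.png",a)
```

```text
[ 0.49634393 -0.15915479  0.05201603] 0.03538977511926259
spacer (array([ 497.5, -157.9]), 47.9) (array([ 502.1, -165.8]), 38.6) tip [252.96101917 221.95610965]
[(array([ 497.1, -159.6]), 38.7), (array([ 500. , -160.8]), 31.9)]
```

View pics/c12.png

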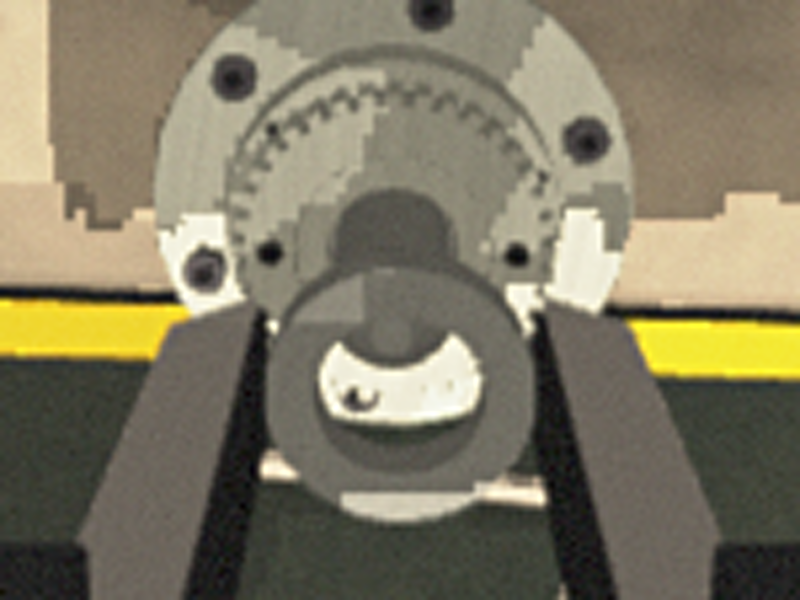

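>>> carry_out(targets=[[1,0,-0.09,0,0],[1,0.5,0,0,0],[1,0.5,0,0,0],[1,0.4,0,0,0],[1,0.3,0,0,0],[1,0.2,0,0,0],[1,0.2,0,0,0],[1,0.2,0,0,0],[1,0,0,0,0],[1,0,0,0,0]])

```text
time: 21.9
tool_pos: [0.4963, -0.1611, 0.029]
ee_rot: [0.358, 1.571, 0.389]
wrist_force: [-1.4, -0.1, -1.5]
width: 0.0351
```

>>> carry_out(targets=[[1,0.3,0,0,0],[1,0.5,0,0,0],[1,0.5,0,0,0],[1,0.4,0,0,0],[1,0,0,0,0],[1,0,0,0,0],[1,0,0,0,0]])

```text
time: 22.6
tool_pos: [0.4964, -0.1611, 0.0121]
ee_rot: [-0.223, 1.57, -0.192]
wrist_force: [0.6, 0.4, -0.9]
width: 0.0353
```

>>> carry_out(targets=[[1,0.2,0,0,0],[1,0.2,0,0,0],[1,0.1,0,0,0],[1,0.1,0,0,0],[1,0,0,0,0],[1,0,0,0,0]])

```text
time: 23.2
tool_pos: [0.4962, -0.161, 0.0069]
ee_rot: [0.177, 1.571, 0.208]
wrist_force: [-2.4, 1.3, 5.5]
width: 0.0353
```

>>> carry_out(targets=[[0.3,-0.05,0,0,0],[0.3,0,0,0,0],[0.3,0,0,0,0],[0.3,0,0,0,0],[0.3,-0.95,0,0,0],[0.3,-1,0.05,0,0],[0.7,0,0,0,0],[0.7,0,0,0,0],[0.7,0,0,0,0],[0.7,0,0,0,0],[0.7,0,0,0,0],[0.7,0,0,0,0]])

```text
time: 24.4
tool_pos: [0.4961, -0.1604, 0.0257]
ee_rot: [2.574, 1.57, 2.605]
wrist_force: [-0.5, 0.0, 1.0]
width: 0.029
```

>>> carry_out(targets=[[0.7,0.4,0,0,0],[0.7,0.4,0,0,0],[0.7,0.1,0,0,0],[0.7,0.1,0,0,0],[0.7,0.1,0,0,0],[0.7,0.1,0,0,0],[0.7,0,0,0,0],[0.7,0,0,0,0]])

```text
time: 25.2
tool_pos: [0.4963, -0.1606, 0.0147]
ee_rot: [-0.231, 1.57, -0.2]
wrist_force: [-2.5, 0.7, 5.9]
width: 0.0284
```

>>> carry_out(targets=[[0.7,0.1,0,0,0],[0.7,0.1,0,0,0],[0.7,0.1,0,0,0],[0.7,0.1,0,0,0],[0.7,0,0,0,0],[0.7,0,0,0,0]])

```text
time: 25.8
tool_pos: [0.4965, -0.1606, 0.0145]
ee_rot: [-0.53, 1.569, -0.499]
wrist_force: [-9.6, 3.2, 21.9]
width: 0.0282
```

>>> carry_out(targets=[[0.7,-1,0,0,0],[0.7,-2.5,0,0,0],[0.2,-3,0,0,0],[0.2,0,3.76,0.106,0],[0.2,0,3.76,0.106,0],[0.2,0,3.76,0.106,0],[0.2,0,3.76,0.106,0],[0.2,0,3.76,0.106,0],[0.2,0,3.76,0.106,0],[0.2,0,3.76,0.106,0],[0.2,0,3.76,0.106,0],[0.2,0,3.76,0.106,0],[0.2,0,3.76,0.106,0],[0.2,2,0,0,0],[0.2,2,0,0,0],[0.2,0,0,0,0],[0.2,0,0,0,0],[0.2,0,0,0,0],[0.2,0,0,0,0]])

```text
time: 27.7
tool_pos: [0.4963, 0.2157, 0.0364]
ee_rot: [0.321, 1.568, 0.351]
wrist_force: [0.6, -0.3, 0.2]
width: 0.0751
```

Run:
```python
from h import *
f="w13"; s=snap('wrist',f); t,R,o=tool(); print(t,R[:2].round(3).tolist())
p=(.4955,.2158); print("bearing",fit(f,p,.0235,.026),fit(f,p,.011,.026),fit(f,p,.033,.007))
p=(.4928,.3036); print("collar",fit(f,p,.0215,.023),fit(f,p,.011,.023),fit(f,p,.033,.007))
a=cv2.resize(s["image"][120:270,190:390,::-1],(800,600),interpolation=cv2.INTER_CUBIC); cv2.imwrite("pics/c13.png",a)
```

```text
[0.49616926 0.2156024  0.03624636] [[0.002, -0.03, 1.0], [0.001, 1.0, 0.03]]
bearing (array([492.8, 215.7]), 54.5) (array([494. , 215.9]), 58.8) (array([495.7, 215. ]), 54.7)
collar (array([491.2, 303.4]), 53.1) (array([492. , 304.6]), 58.3) (array([491.4, 303.9]), 51.5)
```

View pics/c13.png

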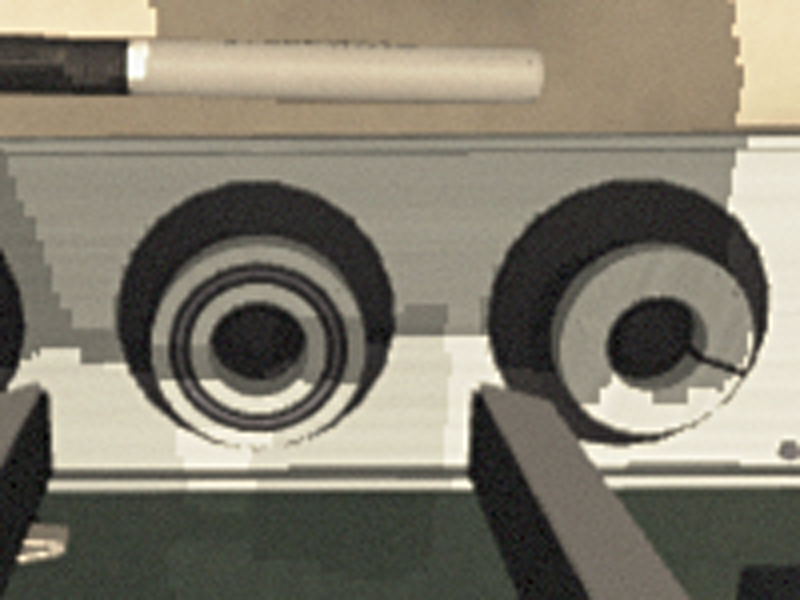

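>>> carry_out(targets=[[0.2,2,0.02,-0.1,0],[0.2,2,0,0,0],[0.2,1.4,0,0,0],[0.2,0,0,0,0],[0.2,0,0,0,0],[0.2,0,0,0,0],[0.2,0,0,0,0]])

```text
time: 28.45
tool_pos: [0.4952, 0.2161, -0.0177]
ee_rot: [0.312, 1.568, 0.343]
wrist_force: [0.1, -0.6, -0.0]
width: 0.0754
```

>>> carry_out(targets=[[1,0,0,0,0],[1,0,0,0,0],[1,0,0,0,0],[1,0,0,0,0],[1,0,0,0,0],[1,0,0,0,0],[1,0,0,0,0],[1,0,0,0,0]])

```text
time: 29.25
tool_pos: [0.4942, 0.2158, -0.0189]
ee_rot: [0.544, 1.571, 0.575]
wrist_force: [-1.2, 0.3, 0.6]
width: 0.047
```

Run:
```python
from h import *
f="w14"; snap('wrist',f); t,R,o=tool(); print(t,o["width"],o["joint_positions"].round(2))
p=(t[0],t[1]); print("bearing",fit(f,p,.0235,.026),fit(f,p,.011,.026),fit(f,p,.0155,.026),fit(f,p,.0205,.026))
```

```text
[ 0.49423017  0.21579653 -0.01893486] 0.046316969781533227 [ 0.31  0.18  1.66  0.    1.3  -1.3 ]
bearing (array([492.6, 216.3]), 57.0) (array([490.4, 216.2]), 56.1) (array([495.1, 216.5]), 56.4) (array([495.1, 216.3]), 60.0)
```

>>> carry_out(targets=[[1,-0.5,0,0,0],[1,-2.4,0,0,0],[1,-4,0,0,0],[1,0,-3.76,-0.095,0],[1,0,-3.76,-0.095,0],[1,0,-3.76,-0.095,0],[1,0,-3.76,-0.095,0],[1,0,-3.76,-0.095,0],[1,0,-3.76,-0.095,0],[1,0,-3.76,-0.095,0],[1,0,-3.76,-0.095,0],[1,0,-3.76,-0.095,0],[1,0,-3.76,-0.095,0],[1,0,0,0,0],[1,0,0,0,0],[1,0,0,0,0],[1,0,0,0,0],[1,0,0,0,0],[1,0,0,0,0],[1,0,0,0,0]])

```text
time: 31.3
tool_pos: [0.4964, -0.1598, 0.05]
ee_rot: [0.703, 1.571, 0.735]
wrist_force: [0.6, -0.1, -1.3]
width: 0.0467
```

Run:
```python
from h import *
f="w15"; s=snap('wrist',f); t,R,o=tool(); print(t,o["width"])
z=t[2]+.0339+.011; print("bearing",[fit(f,t[:2],r,z) for r in(.0235,.0205,.0155,.011)])
a=cv2.resize(s["image"][160:272,180:330,::-1],(800,600),interpolation=cv2.INTER_CUBIC); cv2.imwrite("pics/c15.png",a)
```

```text
[ 0.49641833 -0.15995877  0.05003194] 0.04626171468175749
bearing [(array([ 497.8, -158.5]), 50.9), (array([ 497.6, -159.1]), 59.9), (array([ 497.3, -159.2]), 51.9), (array([ 492.6, -159.5]), 47.5)]
```

View pics/c15.png

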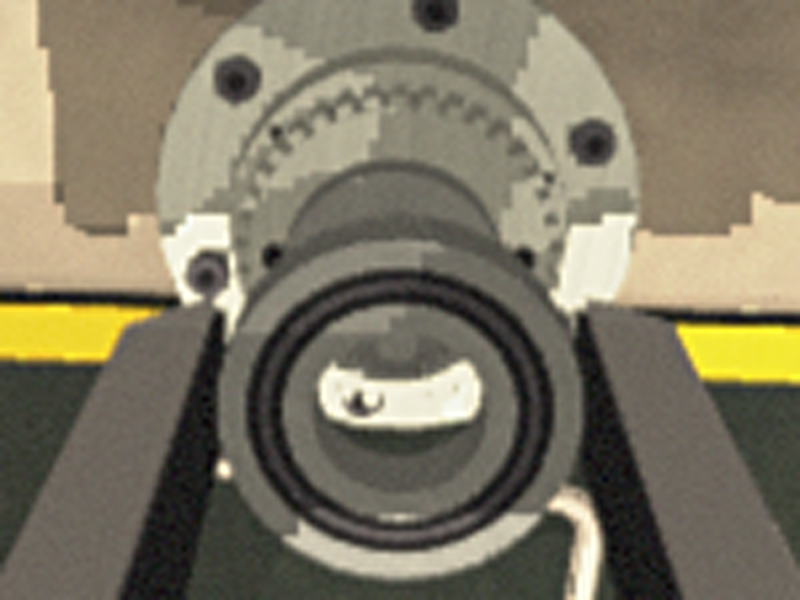

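>>> carry_out(targets=[[1,0,-0.04,0,0],[1,0.5,0,0,0],[1,0.5,0,0,0],[1,0.4,0,0,0],[1,0.3,0,0,0],[1,0.3,0,0,0],[1,0.3,0,0,0],[1,0.2,0,0,0],[1,0,0,0,0],[1,0,0,0,0]])

```text
time: 32.35
tool_pos: [0.4964, -0.1607, 0.025]
ee_rot: [0.516, 1.571, 0.547]
wrist_force: [-0.4, -0.1, 0.0]
width: 0.0467
```

>>> carry_out(targets=[[1,0.3,0,0,0],[1,0.3,0,0,0],[1,0.2,0,0,0],[1,0,0,0,0],[1,0.1,0,0,0],[1,0.1,0,0,0],[1,0.1,0,0,0],[1,0.1,0,0,0],[1,0.1,0,0,0],[1,0,0,0,0],[1,0,0,0,0]])

```text
time: 33.45
tool_pos: [0.4965, -0.1608, 0.013]
ee_rot: [-0.317, 1.57, -0.286]
wrist_force: [-1.2, 0.7, 5.2]
width: 0.0463
```

>>> carry_out(targets=[[0.3,-0.05,0,0,0],[0.3,0,0,0,0],[0.3,0,0,0,0],[0.3,0,0,0,0],[0.3,-1.05,0,0,0],[0.3,-1.1,0.03,0,0],[0.7,0,0,0,0],[0.7,0,0,0,0],[0.7,0,0,0,0],[0.7,0,0,0,0],[0.7,0,0,0,0],[0.7,0,0,0,0]])

```text
time: 34.65
tool_pos: [0.4961, -0.1603, 0.0336]
ee_rot: [2.574, 1.57, 2.605]
wrist_force: [-0.7, -0.1, 0.1]
width: 0.0287
```

>>> carry_out(targets=[[0.7,0.4,0,0,0],[0.7,0.2,0,0,0],[0.7,0.1,0,0,0],[0.7,0.1,0,0,0],[0.7,0.1,0,0,0],[0.7,0.1,0,0,0],[0.7,0,0,0,0],[0.7,0,0,0,0]])

```text
time: 35.45
tool_pos: [0.4964, -0.1604, 0.0257]
ee_rot: [-0.397, 1.57, -0.366]
wrist_force: [-4.4, 0.6, 7.3]
width: 0.0283
```

>>> carry_out(targets=[[0.7,0.1,0,0,0],[0.7,0.1,0,0,0],[0.7,0.1,0,0,0],[0.7,0.1,0,0,0],[0.7,0,0,0,0],[0.7,0,0,0,0]])

```text
time: 36.05
tool_pos: [0.4967, -0.1605, 0.0255]
ee_rot: [-0.459, 1.569, -0.427]
wrist_force: [-9.1, 4.4, 23.4]
width: 0.0278
```

>>> carry_out(targets=[[0.7,-1,0,0,0],[0.7,-2,0,0,0],[0.2,-3,0,0,0],[0.2,0,3.87,0.085,0],[0.2,0,3.87,0.085,0],[0.2,0,3.87,0.085,0],[0.2,0,3.87,0.085,0],[0.2,0,3.87,0.085,0],[0.2,0,3.87,0.085,0],[0.2,0,3.87,0.085,0],[0.2,0,3.87,0.085,0],[0.2,0,3.87,0.085,0],[0.2,0,3.87,0.085,0],[0.2,0,3.87,0.085,0],[0.2,0,3.87,0.085,0],[0.2,0,0,0,-8],[0.2,0,0,0,-8],[0.2,0,0,0,-8],[0.2,0,0,0,-8],[0.2,0,0,0,-8]])

```text
time: 38.05
tool_pos: [0.4922, 0.3042, 0.0796]
ee_rot: [2.26, 1.571, 2.995]
wrist_force: [0.6, -0.3, -0.1]
width: 0.0749
```

>>> carry_out(targets=[[0.2,2,0,0,0],[0.2,2,0,0,0],[0.2,0,0,0,0],[0.2,0,0,0,0],[0.2,0,0,0,0],[0.2,0,0,0,0]])

```text
time: 38.65
tool_pos: [0.4931, 0.3045, 0.0414]
ee_rot: [-0.254, 1.568, 0.475]
wrist_force: [0.5, 0.1, 0.4]
width: 0.0752
```

Run:
```python
from h import *
f="w16"; s=snap('wrist',f); t,R,o=tool(); print(t,R[:2].round(3).tolist(),o["joint_positions"].round(2))
p=(.4923,.3037); q=[fit(f,p,.0215,.023),fit(f,p,.011,.023),fit(f,p,.033,.007)]; print("collar",q)
for c,_ in q[:2]: print(to([c[0]/1e3,c[1]/1e3,-.0158]))
a=s["image"][120:270,160:360,::-1].copy(); cv2.imwrite("pics/c16.png",cv2.resize(a,(800,600),interpolation=cv2.INTER_CUBIC))
```

```text
[0.49296428 0.30447975 0.04129211] [[0.002, -0.666, 0.746], [0.001, 0.746, 0.666]] [ 0.46  0.21  1.49  0.    1.43 -1.84]
collar [(array([492.2, 303.5]), 59.0), (array([491.5, 303.3]), 56.8), (array([490.8, 302.5]), 60.0)]
[ 5.71 -0.02 -0.14]
[ 5.71  0.01 -0.2 ]
```

View pics/c16.png

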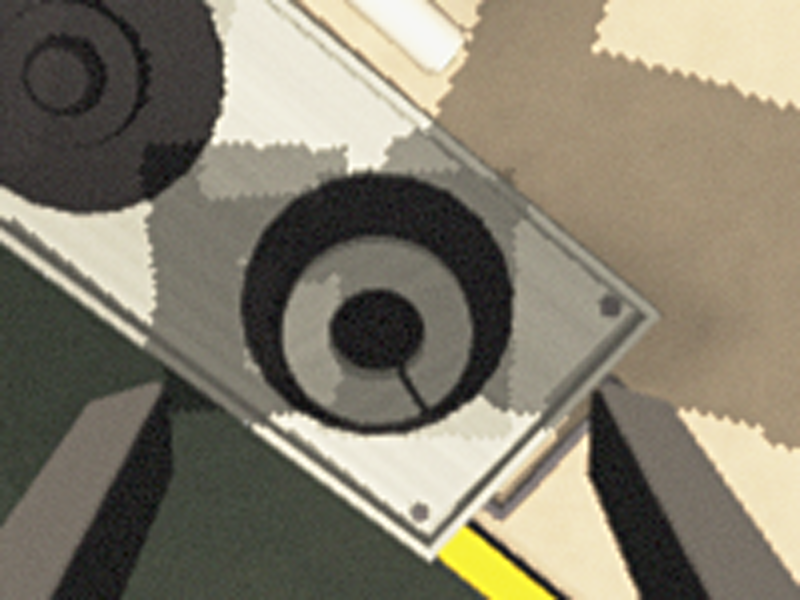

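>>> carry_out(targets=[[0.2,2,0,-0.12,0],[0.2,2,0,0,0],[0.2,1.5,0,0,0],[0.2,0,0,0,0],[0.2,0,0,0,0],[0.2,0,0,0,0],[0.2,0,0,0,0]])

```text
time: 39.4
tool_pos: [0.4922, 0.3038, -0.0137]
ee_rot: [-0.245, 1.568, 0.484]
wrist_force: [1.0, -0.8, 0.0]
width: 0.0754
```

>>> carry_out(targets=[[1,0,0,0,0],[1,0,0,0,0],[1,0,0,0,0],[1,0,0,0,0],[1,0,0,0,0],[1,0,0,0,0],[1,0,0,0,0],[1,0,0,0,0]])

```text
time: 40.2
tool_pos: [0.4913, 0.3032, -0.015]
ee_rot: [-0.597, 1.571, 0.132]
wrist_force: [-0.4, -0.5, 0.8]
width: 0.042
```

Run:
```python
from h import *
f="w17"; snap('wrist',f); t,R,o=tool(); print(t,R[:2].round(3).tolist(),o["width"])
p=(t[0],t[1]); 
for q in [fit(f,p,.0215,.023),fit(f,p,.011,.023)]: print("collar",q, to([q[0][0]/1e3,q[0][1]/1e3,t[2]]))
```

```text
[ 0.49130978  0.30326411 -0.01497375] [[0.0, -0.666, 0.746], [0.0, 0.746, 0.666]] 0.04219376539560882
collar (array([491.5, 304.3]), 55.2) [0.   0.06 0.08]
collar (array([491.1, 303.8]), 51.1) [-0.    0.05  0.02]
```

>>> carry_out(targets=[[1,-0.5,0,0,0],[1,-2.5,0,0,0],[1,-4,0,0,0],[1,0,0,0,8],[1,0,0,0,8],[1,0,0,0,8],[1,0,0,0,8],[1,0,0,0,8],[1,0,-3.86,-0.077,0],[1,0,-3.86,-0.077,0],[1,0,-3.86,-0.077,0],[1,0,-3.86,-0.077,0],[1,0,-3.86,-0.077,0],[1,0,-3.86,-0.077,0],[1,0,-3.86,-0.077,0],[1,0,-3.86,-0.077,0],[1,0,-3.86,-0.077,0],[1,0,-3.86,-0.077,0],[1,0,-3.86,-0.077,0],[1,0,-3.86,-0.077,0]])

```text
time: 42.25
tool_pos: [0.4962, -0.1615, 0.0553]
ee_rot: [0.172, 1.57, 0.203]
wrist_force: [0.3, 0.4, -1.6]
width: 0.0417
```

>>> carry_out(targets=[[1,0,0,0,0],[1,0,0,0,0],[1,0,0,0,0],[1,0,0,0,0],[1,0,0,0,0],[1,0,0,0,0],[1,0,0,0,0]])

```text
time: 42.95
tool_pos: [0.4965, -0.1595, 0.055]
ee_rot: [0.4, 1.571, 0.432]
wrist_force: [-0.4, -0.0, -0.3]
width: 0.042
```

Run:
```python
from h import *
f="w18"; s=snap('wrist',f); t,R,o=tool(); print(t,R[:2].round(3).tolist(),o["width"])
z=t[2]+.030+.008; print("collar",[fit(f,t[:2],r,z) for r in(.0215,.011)])
```

```text
[ 0.49646503 -0.15963454  0.05502271] [[0.0, -0.032, 1.0], [0.0, 1.0, 0.032]] 0.04189209642993676
collar [(array([ 497.1, -158.6]), 48.9), (array([ 493.9, -159.2]), 33.2)]
```

>>> carry_out(targets=[[1,0,-0.07,0,0],[1,0.5,0,0,0],[1,0.4,0,0,0],[1,0.3,0,0,0],[1,0.3,0,0,0],[1,0.2,0,0,0],[1,0.2,0,0,0],[1,0.2,0,0,0],[1,0,0,0,0],[1,0,0,0,0]])

```text
time: 44.0
tool_pos: [0.4964, -0.1607, 0.034]
ee_rot: [0.155, 1.571, 0.186]
wrist_force: [0.4, -0.2, -0.4]
width: 0.0419
```

>>> carry_out(targets=[[1,0.2,0,0,0],[1,0.1,0,0,0],[1,0.1,0,0,0],[1,0.1,0,0,0],[1,0.1,0,0,0],[1,0.1,0,0,0],[1,0,0,0,0],[1,0,0,0,0]])

```text
time: 44.8
tool_pos: [0.4966, -0.1607, 0.028]
ee_rot: [-0.287, 1.57, -0.256]
wrist_force: [-2.7, 0.7, 4.8]
width: 0.042
```

>>> carry_out(targets=[[0.3,-0.05,0,0,0],[0.3,0,0,0,0],[0.3,0,0,0,0],[0.3,0,0,0,0],[0.3,-0.95,0,0,0],[0.3,-0.9,0.03,0,0],[0.7,0,0,0,0],[0.7,0,0,0,0],[0.7,0,0,0,0],[0.7,0,0,0,0],[0.7,0,0,0,0],[0.7,0,0,0,0]])

```text
time: 46.0
tool_pos: [0.4962, -0.1603, 0.0457]
ee_rot: [2.474, 1.57, 2.505]
wrist_force: [-0.2, 0.3, 0.7]
width: 0.0283
```

>>> carry_out(targets=[[0.7,0.6,0,0,0],[0.7,0.4,0,0,0],[0.7,0.1,0,0,0],[0.7,0.1,0,0,0],[0.7,0.1,0,0,0],[0.7,0.1,0,0,0],[0.7,0,0,0,0],[0.7,0,0,0,0]])

```text
time: 46.8
tool_pos: [0.4962, -0.1602, 0.0338]
ee_rot: [1.494, 1.571, 1.525]
wrist_force: [-3.7, 2.2, 8.6]
width: 0.0286
```

>>> carry_out(targets=[[0.7,0.1,0,0,0],[0.7,0.1,0,0,0],[0.7,0.1,0,0,0],[0.7,0.1,0,0,0],[0.7,0,0,0,0],[0.7,0,0,0,0]])

```text
time: 47.4
tool_pos: [0.4967, -0.1603, 0.0336]
ee_rot: [-0.335, 1.569, -0.304]
wrist_force: [-9.0, 4.2, 23.9]
width: 0.0279
```

>>> carry_out(targets=[[0.7,-1,0,0,0],[0.7,-2,0,0,0],[0.7,-4,0,0,0],[0.2,-2,0,2,0],[0.2,0,0,3,0],[0.2,0,0,3,0],[0.2,0,0,0,0],[0.2,0,0,0,0],[0.2,0,0,0,0]])

```text
time: 48.3
tool_pos: [0.5755, -0.1579, 0.1176]
ee_rot: [2.867, 1.57, 2.897]
wrist_force: [-0.3, -0.1, 0.5]
width: 0.0723
```

Run:
```python
from h import *
s=snap("wrist","w20"); q=snap("scene","s20")
u,v=pix("w20",(.4965,-.16,.05)).astype(int); a,b=pix("s20",(.4965,-.16,.04)).astype(int); print(u,v,a,b)
A=s["image"][max(v-60,0):v+60,u-60:u+60,::-1]; B=q["image"][b-40:b+40,a-40:a+40,::-1]
cv2.imwrite("pics/c20.png",np.hstack([cv2.resize(x,(400,400),interpolation=cv2.INTER_CUBIC) for x in(A,B)]))
```

```text
254 114 289 218
```

View pics/c20.png

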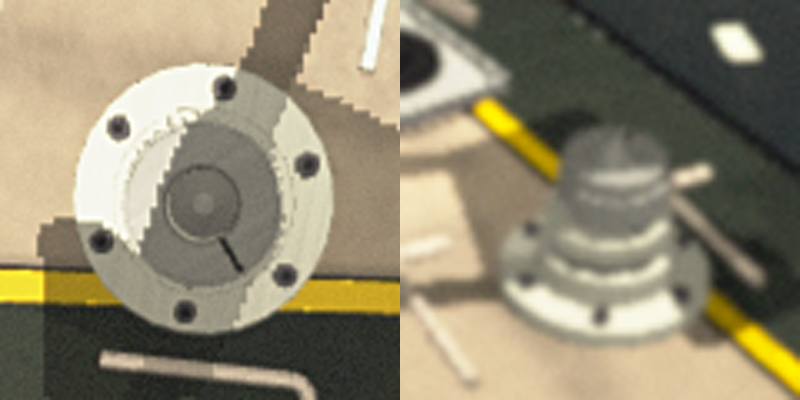

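The picture shows all four parts stacked on the shaft. The collar is on top, with its slit pointing to about (232,255) in the left half, and the shaft nose shows through its bore at (203,203). The robot is clear of the stack, so I'm handing in.

```bash
python3 -c "
from bench import robot
print(robot.close_job())"
```

```text
the job is handed in; nothing more can be done
None
```

The job is done and handed in. All four parts are on the shaft in the reverse of the laid-out order: belt pulley at the bottom, then spacer ring, ball bearing and clamp collar. It took about 48 s of the 115 s allowed.

- **Flatness:** I pressed each part with the fingertips to 22–24 N before adding the next. The tops were met within about 0.5 mm of 38, 47, 58 and 66 mm, and none gave way under the press.
- **Last pictures:** The final wrist and scene pictures show the complete stack with the collar level on top. The gripper is clear of everything.
- **Finger length disagreed with the description:** The fingertips end about 32 mm short of the reported TCP. Because of that, the first grasp closed on air above the pulley and moved nothing. I measured the offset by touching the top of the pulley and used it for every move after that.
- **Camera agreement:** The top and wrist cameras differed by 2–3 mm in x. I corrected for this from close up, and no part met noticeable force as it went onto the shaft.

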